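# Set the reel winder's sprung tailstock on its hold-open pin

### The job

Get the reel winder ready for the next reel: with the fingertips, push the front face of the sprung tailstock's thumb plate back, away from the crank, until the tailstock has passed the stop pin, then ease it back with the fingers, without letting it snap, until the pin holds it open, and leave it there. Only push it from the front: do not grip it or reach behind the plate, and leave everything else on the table where it is.

Things in the scene. Friction and masses are not known exactly. Their poses are not given: they have to be found in the camera images.
- winder: bench reel winder screwed to the table: grey base 140 mm (its x) by 360 mm (its y, -160 to +200), deck 30 mm high. Origin at table height, z up, y along the two level guide rods, pointing from the crank end to the tailstock end. The aluminium tailstock slides in +y on the rods, up to the stop block (y 154 to 176 mm, 76 mm high)
- headstock (a point): centre of the fixed headstock's cone face, 133 mm above the table, at winder y = -65 mm. Upright plate 80 mm wide, top 165 mm high, with the crank on its far side (handle out to winder y = -166 mm). It and the tailstock each carry a black cone 60 mm across, 14 mm long, facing each other
- tailstock (a joint): travel of the tailstock along winder +y, m. 0: at rest near the headstock, where its spring holds it; 0.040: held open, lug against the stop pin (mid position); 0.064: fully back. The pin springs up behind the lug past 0.041; released earlier, it returns to 0. Spring 4.5 N at 0 to 14 N fully back; riding over the pin adds up to 6 N. Light damping: let go, it snaps back
- thumb_plate (a point): middle of the front face of the tailstock's upright thumb plate, where it is pushed (towards winder +y); moves with it. 192 mm above the table, at winder x = 0, y = 5 mm + travel. The plate is 64 mm wide (winder x), 14 mm thick (face here, rest behind), free from 165 to 220 mm above the table. In front of it nothing stands higher than 165 mm
- pin_tip (a point): tip of the sprung stop pin, steel, 8 mm across, standing 15 mm out of the deck beside the tailstock's foot (winder x = 54, y = 40 mm, 45 mm above the table when up). The ramp of the tailstock's lug presses it down in passing and it rises by itself; it needs no touching
- reel_mid (a point): a full filament reel, 200 mm across and 65 mm high, lying flat on the table; point at its centre
- glue_mid (a point): a white glue stick standing on the table, 30 mm across, 98 mm high; point at its centre
- spray_mid (a point): a small clear spray bottle with black pump, 38 mm across, 120 mm high, standing; point at its centre
- tower_mid (a point): a brown printed lattice tower, foot 60 mm square, 144 mm high, standing; point half-way up
- adapter_mid (a point): a grey printed hub ring, 54 mm outside, 22 mm high, lying flat near the winder; point at its centre
- nippers_mid (a point): black-handled side cutters 120 mm long lying flat near the winder; point at their middle
- scraper_mid (a point): a print scraper with black handle, 210 mm long, lying flat near the winder; point in its handle, 9 mm up
- callipers_mid (a point): steel callipers 220 mm long lying flat; point near their middle

How it is judged (in metres and radians):
On the way:
1. the fingers push the tailstock back past the stop pin (value of joint tailstock above 0.0425 m and contact force between the fingers and winder above 1 N), for 0.05 s.
At the end, for the whole second after the job is handed in: the tailstock stands at its mid position, held by the stop pin alone: 36 to 42.5 mm from its rest, still, with the fingers off it (value of joint tailstock between 0.036 and 0.0425 m and velocity of joint tailstock between -0.01 and 0.01 m/s); the robot touches nothing.
It fails at once if the tailstock was let go and snapped back (faster than 0.3 m/s) (velocity of joint tailstock below -0.3 m/s).
It fails at once if the back of the tailstock was touched by the fingers (gripped or hooked from behind) (contact force between the fingers and tailstock_c6 above 1 N or contact force between the fingers and tailstock_c7 above 1 N or contact force between the fingers and tailstock_c8 above 1 N or contact force between the fingers and tailstock_c9 above 1 N or contact force between the fingers and tailstock_c10 above 1 N).
It fails at once if another thing on the table was shifted by more than 25 mm, or lifted (distance of any of reel_mid, glue_mid, spray_mid, tower_mid, adapter_mid, nippers_mid, scraper_mid, callipers_mid from where it was at the start of the episode above 0.025 m).
It also fails if it takes over 32 s, if anything falls off the work surface, if the arm or the gripper's body presses on something with over 40 N, if the wrist force passes 120 N, or if a joint passes its speed limit or range.

### The arm

A 7-joint arm with a two-finger parallel gripper is mounted at the origin on the work surface. World frame = base frame: x ahead of the robot, y to its left, z up, the work surface at z = 0. Lengths are in mm, angles in rad, forces in N, time in s.
With the tool pointing down it reaches from about 400 to 875 mm from the base axis. Payload 4.4 kg.
Tool frame: the origin (TCP) lies at the very end of the fingers, on their centre line; the grasp point (between the pads) lies 19 mm behind it; z points along the fingers, y is the direction in which the jaws open and shut (so a half turn about z gives the same grasp; the last joint's range is limited). The gripper opens to 85 mm and grips with 20 to 120 N. Pads are 22 mm wide; open, the fingers measure 114 mm over their backs; the gripper's body (76 mm by 85 mm) begins 54 mm behind the grasp point. The pads swing forward as they close: fully open they stand 13 mm farther back than shut.
Start: joints at [1.135, 0.628, 0.038, 1.517, -0.027, 0.996, -0.02], TCP at [234.957, -606.064, 231.313] pointing down, gripper open.
Joint ranges: [-3.06, 3.06], [-0.37, 2.12], [-1.25, 1.32], [0.18, 2.47], [-1.1, 4.24], [0.23, 1.98], [-2.94, 2.94]. Speed limits (rad/s): [2.57, 2.57, 3.14, 3.14, 3.14, 3.14, 3.14].

### API

Orientations are given as [roll, pitch, yaw] about the fixed x, y, z axes, in that order (R = Rz(yaw) Ry(pitch) Rx(roll)).
In Python, from cell import read_state, get_image, calibration, finish_job gives the robot as it stands. The module is installed in compiled form; this text tells all that it offers.
- The arm moves only by the tool apply_moves, never from a script. Its argument "increments" is a list of rows, each an object of numbers: "tx", "ty", "tz": the shift along the world's x, y, z in m; "rx", "ry", "rz": the turn, a rotation vector about the world's x, y, z in units of 5 degrees (1.0 is 5 degrees); "claw": the finger opening in m, from 0 to 0.0854. In form: [{"tx": .., "ty": .., "tz": .., "rx": .., "ry": .., "rz": .., "claw": ..}, ...]. A call has 1 to 12 rows; each row is the pose to reach, as a shift and turn from the pose commanded when the call began; what a row does not reach only later rows make up. A row lasts 1/10 s, in which the tool goes at most 50 mm and 8.59 degrees, less where a joint would pass 70% of its speed; a pose out of reach is approached as far as the arm can. A call with a gripper value outside its range is refused whole. The fingers move at their own pace and stop on an object; the grip force is fixed at half the most. Time passes only in rows, so rows that repeat a pose let the fingers close. It gives the time, the measured TCP pose, the force and the opening at its end, in the units of the state.
- read_state(): the state, without advancing time (a new reading comes with each control period).
- get_image(name): name is "scene" or "top"; returns the picture (480x640x3 uint8, red, green, blue); there is no depth.
- calibration(name): a dict with "camera_matrix" (3x3 intrinsics, pixels), "origin" and "attitude" of the camera in the world. Camera axes: x right, y up, looking along -z (the intrinsics and any distortion apply to the point x, -y, -z); pixel columns grow to the right and rows downward; lengths in mm; the calibration is good to about 2 mm. A picture is of the moment at which its call begins. calibration takes no time and is no camera call.
- finish_job(): hands the job in, once; it reports no verdict.
The state is a dict: "clock": time; "qpos": joint angles; "qd": joint speeds; "tau": joint torques, N m; "eef_pos": TCP position; "tool_rot": TCP orientation; "force": force on the tool from outside, world axes, zero at the start; "torque": the same for the moment, N m; "width": finger opening in mm.
Only numpy, scipy, OpenCV 4.12 (cv2) and the standard library are available. Lean on these libraries where they do the work, as an engineer would, in place of code of your own. Each camera call takes 0.05 s, during which the arm holds its last target. There are 200 camera calls.

## Working session

There is one attempt and no reset: what is moved stays moved. The work goes in short steps, Python scripts to look and compute and a tool call to move; the robot and the scene stay as the last step left them, time stands still between calls to the robot, and variables do not carry over. Pictures are saved under pics/ and viewed, about 8 in all and at most 12, crops included, and the job is handed in when it is done.

Besides the shell and the picture viewer there is one more tool, called after ">>>" as name([rows], argument=value, ...), one row to a line, values as JSON. apply_moves: Moves the arm, as the interface text tells. Its arguments: {"type":"object","properties":{"increments":{"type":"array"}},"required":["increments"]}

```bash
mkdir -p pics; python3 - <<'E'
from cell import *
import cv2,json
for n in("scene","top"):
    cv2.imwrite(f"pics/{n}0.png",cv2.cvtColor(get_image(n),cv2.COLOR_RGB2BGR)); print(n,calibration(n))
print(read_state())
E
```

```text
scene {'camera_matrix': array([[523.02233872,   0.        , 314.31453427],
       [  0.        , 523.02233872, 239.54508272],
       [  0.        ,   0.        ,   1.        ]]), 'origin': array([ 927.21221282, -746.41491454, 1053.55490812]), 'attitude': array([0.74722856, 0.0039792 , 0.48778902])}
top {'camera_matrix': array([[477.05861404,   0.        , 320.87008933],
       [  0.        , 477.05861404, 239.25586056],
       [  0.        ,   0.        ,   1.        ]]), 'origin': array([ 329.9498959 ,  -12.03723073, 1418.92792038]), 'attitude': array([ 0.14033766,  0.00848332, -1.58762837])}
{'clock': 0.1, 'qpos': array([ 1.13522305,  0.62925388,  0.03841963,  1.5182558 , -0.02702926,
        0.99629023, -0.02000419]), 'qd': array([ 1.13036483e-03, -4.13224260e-03, -1.65700946e-03, -3.26358444e-03,
        5.06696976e-04, -9.75804226e-05, -1.61286332e-03]), 'tau': array([ 2.61307534e-03, -5.64532578e+01,  1.23017874e+00, -1.93969470e+01,
        1.11615230e-02,  5.54412778e-03,  1.19716913e-05]), 'eef_pos': array([ 234.7642059 , -605.53292323,  230.48431015]), 'tool_rot': array([-3.13990191e+00, -2.26022346e-05,  3.69773756e-01]), 'force': array([ 0.10785864,  0.87387495, -0.82415258]), 'torque': array([-0.02246174, -0.03554406, -0.01052979]), 'width': 85.08866709634566}
```

View pics/scene0.png

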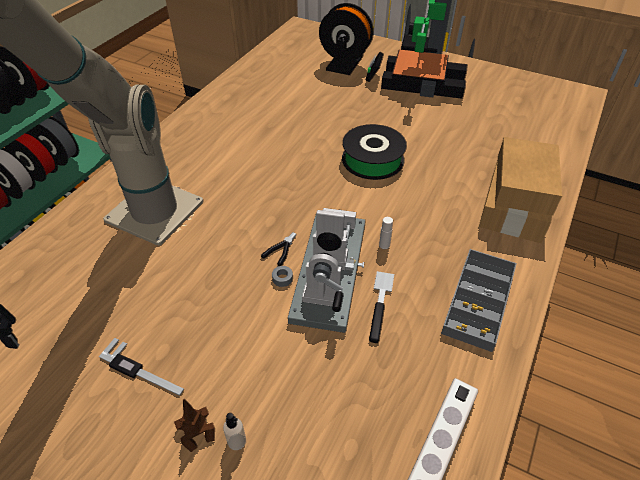

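View pics/top0.png

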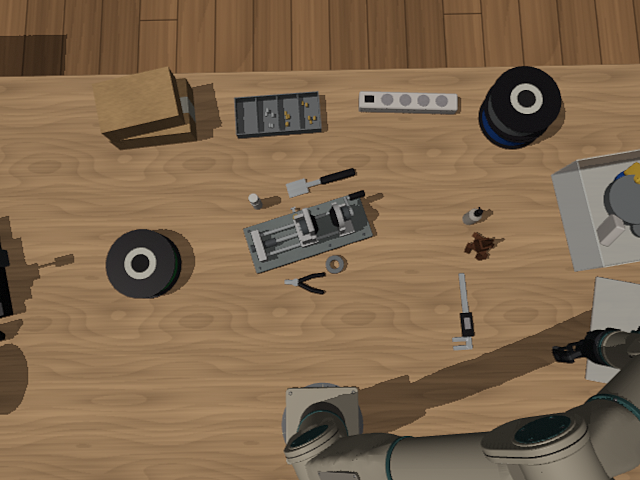

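The top view shows the winder at about (308,235): crank end on the right (355,195), tailstock (305,222), and stop block (262,245). I'll zoom in on both views to measure.

```bash
cat > h.py <<'E'
import numpy as np, cv2
from cell import *
from scipy.spatial.transform import Rotation as R
def cam(n):
    c=calibration(n); Rm=R.from_euler('xyz',c['attitude']).as_matrix(); return c['camera_matrix'],c['origin'],Rm
def proj(n,P):
    K,o,Rm=cam(n); p=(np.atleast_2d(P)-o)@Rm; p=p*[1,-1,-1]; q=p@K.T; return q[:,:2]/q[:,2:]
def back(n,uv,z):
    K,o,Rm=cam(n); d=np.linalg.inv(K)@[uv[0],uv[1],1.]; d=Rm@(d*[1,-1,-1]); return o+d*(z-o[2])/d[2]
E
python3 - <<'E'
from h import *
t=cv2.imread('pics/top0.png')[180:285,235:385]; s=cv2.imread('pics/scene0.png')[200:340,280:380]
a=cv2.resize(t,None,fx=5,fy=5,interpolation=2); cv2.imwrite('pics/t1.png',a)
cv2.imwrite('pics/s1.png',cv2.resize(s,None,fx=4,fy=4,interpolation=2))
E
```

```text
(no output)
```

View pics/t1.png

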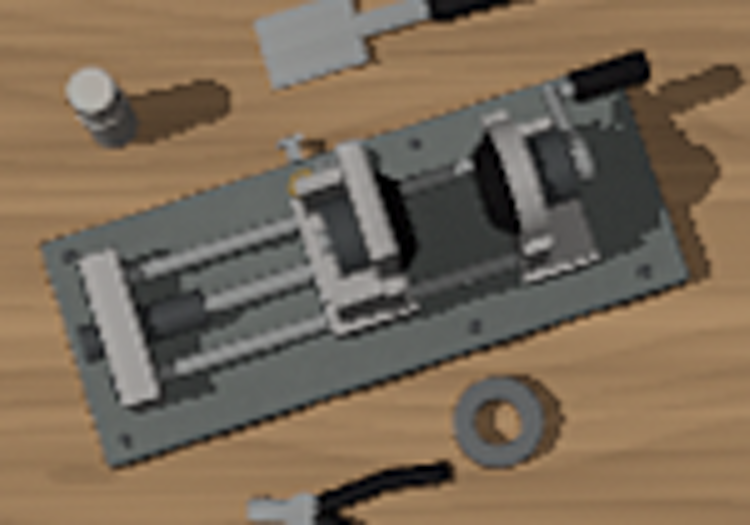

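View pics/s1.png

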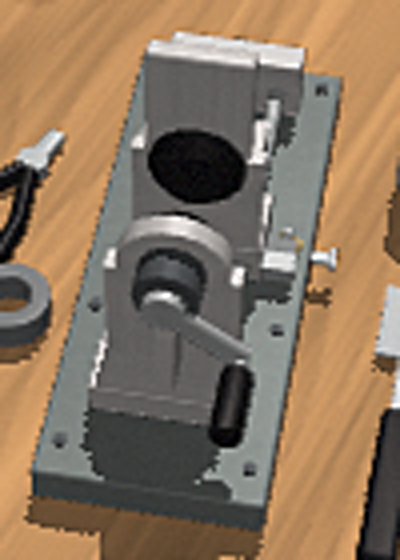

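Top crop: deck corners are at crop (42,243), (110,467), (688,278), and the thumb plate's front top edge runs (365,143)–(400,258). Scene crop: deck corners are at (33,472), (264,508), (340,78), and the plate's front top corners at (147,52) and (256,66). I'll fit the pose to these.

```bash
python3 - <<'E'
from h import *
from scipy.optimize import least_squares
T=[((42,243),(70,200,30)),((110,467),(-70,200,30)),((688,278),(-70,-160,30)),((365,143),(32,5,220)),((400,258),(-32,5,220))]
S=[((33,472),(-70,-160,30)),((264,508),(70,-160,30)),((340,78),(70,200,30)),((147,52),(-32,5,220)),((256,66),(32,5,220))]
ut=np.array([p for p,_ in T])/5+[234.6,179.6]; us=np.array([p for p,_ in S])/4+[279.6,199.6]
def W(v,P): 
    return R.from_euler('z',v[2]).apply(np.array(P,float))+[v[0],v[1],0]
f=lambda v:np.r_[(proj('top',W(v,[q for _,q in T]))-ut),(proj('scene',W(v,[q for _,q in S]))-us)].ravel()
r=least_squares(f,[500,30,.2],x_scale=[100,100,1]); v=r.x
print(v,f(v).reshape(-1,2).round(1).tolist())
for P in [(0,5,192),(0,45,192),(0,0,0),(0,-65,165)]: print(P,W(v,P)[0].round(1))
print('winder y dir',R.from_euler('z',v[2]).apply([0,1,0]))
E
```

```text
[5.56586161e+02 1.47989010e+01 3.01932269e-01] [[-0.2, -0.2], [0.2, 0.0], [1.4, -0.6], [-0.5, -2.0], [0.3, -1.6], [-1.2, -1.0], [0.1, -0.8], [-0.1, -1.3], [-1.1, -0.3], [-0.6, -0.2]]
(0, 5, 192) 555.1
(0, 45, 192) 543.2
(0, 0, 0) 556.6
(0, -65, 165) 575.9
winder y dir [-0.29736562  0.95476368  0.        ]
```

Good fit: the winder origin is at (556.6, 14.8) with yaw 0.302, so the plate face is near (555, 20). I'll shut the fingers, turn +86° so they sit side by side along the plate, and move in at height.

>>> apply_moves([
  {"tx": 0.022,"ty": 0.039,"rz": 1.43,"claw": 0},
  {"tx": 0.044,"ty": 0.078,"rz": 2.87,"claw": 0},
  {"tx": 0.066,"ty": 0.117,"rz": 4.3,"claw": 0},
  {"tx": 0.088,"ty": 0.156,"rz": 5.73,"claw": 0},
  {"tx": 0.11,"ty": 0.195,"rz": 7.17,"claw": 0},
  {"tx": 0.132,"ty": 0.234,"rz": 8.6,"claw": 0},
  {"tx": 0.154,"ty": 0.273,"rz": 10.03,"claw": 0},
  {"tx": 0.176,"ty": 0.312,"rz": 11.47,"claw": 0},
  {"tx": 0.198,"ty": 0.351,"rz": 12.9,"claw": 0},
  {"tx": 0.22,"ty": 0.39,"rz": 14.33,"claw": 0},
  {"tx": 0.242,"ty": 0.429,"rz": 15.77,"claw": 0},
  {"tx": 0.264,"ty": 0.468,"rz": 17.2,"claw": 0},
])

```text
$.increments[0]: bad value
```

>>> apply_moves([
  {"tx": 0.022,"ty": 0.039,"tz": 0.0,"rx": 0.0,"ry": 0.0,"rz": 1.43,"claw": 0.0},
  {"tx": 0.044,"ty": 0.078,"tz": 0.0,"rx": 0.0,"ry": 0.0,"rz": 2.87,"claw": 0.0},
  {"tx": 0.066,"ty": 0.117,"tz": 0.0,"rx": 0.0,"ry": 0.0,"rz": 4.3,"claw": 0.0},
  {"tx": 0.088,"ty": 0.156,"tz": 0.0,"rx": 0.0,"ry": 0.0,"rz": 5.73,"claw": 0.0},
  {"tx": 0.11,"ty": 0.195,"tz": 0.0,"rx": 0.0,"ry": 0.0,"rz": 7.17,"claw": 0.0},
  {"tx": 0.132,"ty": 0.234,"tz": 0.0,"rx": 0.0,"ry": 0.0,"rz": 8.6,"claw": 0.0},
  {"tx": 0.154,"ty": 0.273,"tz": 0.0,"rx": 0.0,"ry": 0.0,"rz": 10.03,"claw": 0.0},
  {"tx": 0.176,"ty": 0.312,"tz": 0.0,"rx": 0.0,"ry": 0.0,"rz": 11.47,"claw": 0.0},
  {"tx": 0.198,"ty": 0.351,"tz": 0.0,"rx": 0.0,"ry": 0.0,"rz": 12.9,"claw": 0.0},
  {"tx": 0.22,"ty": 0.39,"tz": 0.0,"rx": 0.0,"ry": 0.0,"rz": 14.33,"claw": 0.0},
  {"tx": 0.242,"ty": 0.429,"tz": 0.0,"rx": 0.0,"ry": 0.0,"rz": 15.77,"claw": 0.0},
  {"tx": 0.264,"ty": 0.468,"tz": 0.0,"rx": 0.0,"ry": 0.0,"rz": 17.2,"claw": 0.0},
])

```text
clock: 1.3
eef_pos: [499.4, -136.5, 231.2]
tool_rot: [-3.141, -0.0, 1.876]
force: [0.7, -1.4, 1.0]
width: 0.2
```

>>> apply_moves([
  {"tx": 0.022,"ty": 0.039,"tz": 0.0,"rx": 0.0,"ry": 0.0,"rz": 0.0,"claw": 0.0},
  {"tx": 0.045,"ty": 0.078,"tz": 0.0,"rx": 0.0,"ry": 0.0,"rz": 0.0,"claw": 0.0},
  {"tx": 0.068,"ty": 0.115,"tz": 0.0,"rx": 0.0,"ry": 0.0,"rz": 0.0,"claw": 0.0},
  {"tx": 0.068,"ty": 0.115,"tz": 0.0,"rx": 0.0,"ry": 0.0,"rz": 0.0,"claw": 0.0},
  {"tx": 0.068,"ty": 0.115,"tz": -0.023,"rx": 0.0,"ry": 0.0,"rz": 0.0,"claw": 0.0},
  {"tx": 0.068,"ty": 0.115,"tz": -0.046,"rx": 0.0,"ry": 0.0,"rz": 0.0,"claw": 0.0},
  {"tx": 0.068,"ty": 0.115,"tz": -0.046,"rx": 0.0,"ry": 0.0,"rz": 0.0,"claw": 0.0},
])

```text
clock: 2.0
eef_pos: [564.2, -23.8, 182.4]
tool_rot: [-3.135, -0.002, 1.871]
force: [-0.3, -0.5, 0.7]
width: 0.0
```

```bash
python3 - <<'E'
from h import *
t=cv2.cvtColor(get_image('top'),cv2.COLOR_RGB2BGR)[180:285,235:385]; s=cv2.cvtColor(get_image('scene'),cv2.COLOR_RGB2BGR)[180:340,270:390]
a=cv2.resize(t,(530,371),interpolation=2); b=cv2.resize(s,(270,360),interpolation=2)
c=np.zeros((371,800,3),np.uint8); c[:,:530]=a; c[:360,530:]=b; cv2.imwrite('pics/c2.png',c); print(read_state()['force'],read_state()['eef_pos'])
E
```

```text
[-0.8174001   0.36780296  1.00577949] [566.66732123 -23.37575448 185.26043882]
```

View pics/c2.png

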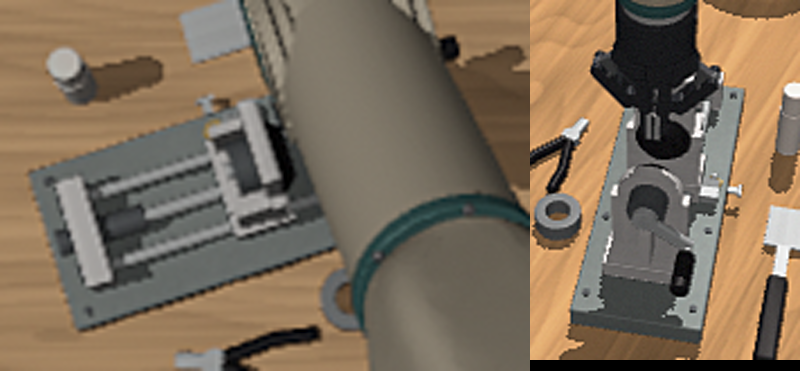

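The fingertips stand shut in front of the plate, centred on it, with about 30 mm of gap. Next I'll advance to contact.

>>> apply_moves([
  {"tx": -0.003,"ty": 0.0095,"tz": 0.0,"rx": 0.0,"ry": 0.0,"rz": 0.0,"claw": 0.0},
  {"tx": -0.006,"ty": 0.019,"tz": 0.0,"rx": 0.0,"ry": 0.0,"rz": 0.0,"claw": 0.0},
  {"tx": -0.0074,"ty": 0.0239,"tz": 0.0,"rx": 0.0,"ry": 0.0,"rz": 0.0,"claw": 0.0},
  {"tx": -0.0086,"ty": 0.0277,"tz": 0.0,"rx": 0.0,"ry": 0.0,"rz": 0.0,"claw": 0.0},
  {"tx": -0.0098,"ty": 0.0315,"tz": 0.0,"rx": 0.0,"ry": 0.0,"rz": 0.0,"claw": 0.0},
  {"tx": -0.011,"ty": 0.0353,"tz": 0.0,"rx": 0.0,"ry": 0.0,"rz": 0.0,"claw": 0.0},
  {"tx": -0.011,"ty": 0.0353,"tz": 0.0,"rx": 0.0,"ry": 0.0,"rz": 0.0,"claw": 0.0},
])

```text
clock: 2.8
eef_pos: [556.6, 11.0, 185.7]
tool_rot: [3.141, 0.002, 1.87]
force: [0.8, -5.0, 3.1]
width: 0.2
```

Contact: about 5 N, which matches the rest preload. Now I'll push 48 mm back.

>>> apply_moves([
  {"tx": -0.0012,"ty": 0.0038,"tz": 0.0,"rx": 0.0,"ry": 0.0,"rz": 0.0,"claw": 0.0},
  {"tx": -0.0024,"ty": 0.0076,"tz": 0.0,"rx": 0.0,"ry": 0.0,"rz": 0.0,"claw": 0.0},
  {"tx": -0.0036,"ty": 0.0115,"tz": 0.0,"rx": 0.0,"ry": 0.0,"rz": 0.0,"claw": 0.0},
  {"tx": -0.0048,"ty": 0.0153,"tz": 0.0,"rx": 0.0,"ry": 0.0,"rz": 0.0,"claw": 0.0},
  {"tx": -0.0059,"ty": 0.0191,"tz": 0.0,"rx": 0.0,"ry": 0.0,"rz": 0.0,"claw": 0.0},
  {"tx": -0.0071,"ty": 0.0229,"tz": 0.0,"rx": 0.0,"ry": 0.0,"rz": 0.0,"claw": 0.0},
  {"tx": -0.0083,"ty": 0.0267,"tz": 0.0,"rx": 0.0,"ry": 0.0,"rz": 0.0,"claw": 0.0},
  {"tx": -0.0095,"ty": 0.0306,"tz": 0.0,"rx": 0.0,"ry": 0.0,"rz": 0.0,"claw": 0.0},
  {"tx": -0.0107,"ty": 0.0344,"tz": 0.0,"rx": 0.0,"ry": 0.0,"rz": 0.0,"claw": 0.0},
  {"tx": -0.0119,"ty": 0.0382,"tz": 0.0,"rx": 0.0,"ry": 0.0,"rz": 0.0,"claw": 0.0},
  {"tx": -0.0131,"ty": 0.042,"tz": 0.0,"rx": 0.0,"ry": 0.0,"rz": 0.0,"claw": 0.0},
  {"tx": -0.0143,"ty": 0.0458,"tz": 0.0,"rx": 0.0,"ry": 0.0,"rz": 0.0,"claw": 0.0},
])

```text
clock: 4.0
eef_pos: [543.6, 53.3, 185.8]
tool_rot: [3.14, 0.006, 1.867]
force: [4.3, -11.4, 3.0]
width: -0.2
```

```bash
python3 - <<'E'
from h import *
t=cv2.cvtColor(get_image('top'),cv2.COLOR_RGB2BGR)[180:285,235:385]; s=cv2.cvtColor(get_image('scene'),cv2.COLOR_RGB2BGR)[180:340,270:390]
a=cv2.resize(t,(530,371),interpolation=2); b=cv2.resize(s,(270,360),interpolation=2)
c=np.zeros((371,800,3),np.uint8); c[:,:530]=a; c[:360,530:]=b; cv2.imwrite('pics/c3.png',c); print(read_state()['force'],read_state()['eef_pos'])
E
```

```text
[  3.53648869 -11.75468386   3.82575075] [543.40285575  53.86377864 185.78342861]
```

View pics/c3.png

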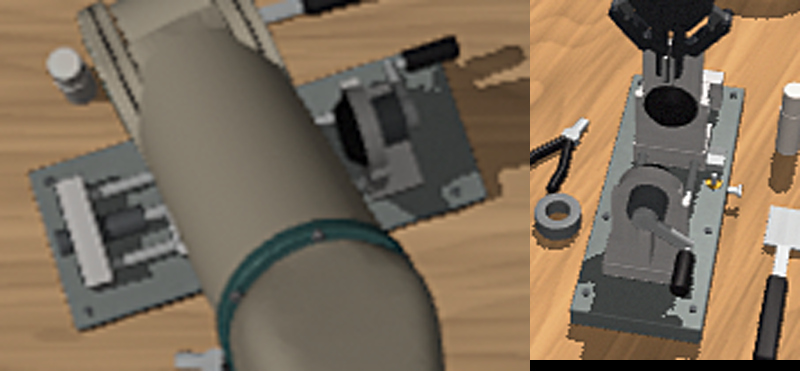

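Travel is now about 46 mm at 12 N. In the scene view the lug at (715,160) sits behind the pin at (713,183). I'll add 5 mm of margin, hold, and start easing back at 20 mm/s.

>>> apply_moves([
  {"tx": -0.0008,"ty": 0.0025,"tz": 0.0,"rx": 0.0,"ry": 0.0,"rz": 0.0,"claw": 0.0},
  {"tx": -0.0015,"ty": 0.0048,"tz": 0.0,"rx": 0.0,"ry": 0.0,"rz": 0.0,"claw": 0.0},
  {"tx": -0.0015,"ty": 0.0048,"tz": 0.0,"rx": 0.0,"ry": 0.0,"rz": 0.0,"claw": 0.0},
  {"tx": -0.0015,"ty": 0.0048,"tz": 0.0,"rx": 0.0,"ry": 0.0,"rz": 0.0,"claw": 0.0},
  {"tx": -0.0009,"ty": 0.0029,"tz": 0.0,"rx": 0.0,"ry": 0.0,"rz": 0.0,"claw": 0.0},
  {"tx": -0.0003,"ty": 0.001,"tz": 0.0,"rx": 0.0,"ry": 0.0,"rz": 0.0,"claw": 0.0},
  {"tx": 0.0003,"ty": -0.001,"tz": 0.0,"rx": 0.0,"ry": 0.0,"rz": 0.0,"claw": 0.0},
  {"tx": 0.0003,"ty": -0.001,"tz": 0.0,"rx": 0.0,"ry": 0.0,"rz": 0.0,"claw": 0.0},
])

```text
clock: 4.9
eef_pos: [544.0, 51.8, 185.8]
tool_rot: [3.14, 0.006, 1.866]
force: [3.9, -10.6, 2.3]
width: -0.0
```

>>> apply_moves([
  {"tx": 0.0003,"ty": -0.001,"tz": 0.0,"rx": 0.0,"ry": 0.0,"rz": 0.0,"claw": 0.0},
  {"tx": 0.0006,"ty": -0.0019,"tz": 0.0,"rx": 0.0,"ry": 0.0,"rz": 0.0,"claw": 0.0},
  {"tx": 0.0009,"ty": -0.0029,"tz": 0.0,"rx": 0.0,"ry": 0.0,"rz": 0.0,"claw": 0.0},
  {"tx": 0.0012,"ty": -0.0038,"tz": 0.0,"rx": 0.0,"ry": 0.0,"rz": 0.0,"claw": 0.0},
  {"tx": 0.0015,"ty": -0.0048,"tz": 0.0,"rx": 0.0,"ry": 0.0,"rz": 0.0,"claw": 0.0},
  {"tx": 0.0018,"ty": -0.0057,"tz": 0.0,"rx": 0.0,"ry": 0.0,"rz": 0.0,"claw": 0.0},
  {"tx": 0.0018,"ty": -0.0057,"tz": 0.0,"rx": 0.0,"ry": 0.0,"rz": 0.0,"claw": 0.0},
])

```text
clock: 5.6
eef_pos: [545.6, 46.7, 185.8]
tool_rot: [3.14, 0.005, 1.867]
force: [3.8, -10.7, 2.4]
width: 0.3
```

>>> apply_moves([
  {"tx": 0.0003,"ty": -0.001,"tz": 0.0,"rx": 0.0,"ry": 0.0,"rz": 0.0,"claw": 0.0},
  {"tx": 0.0006,"ty": -0.0019,"tz": 0.0,"rx": 0.0,"ry": 0.0,"rz": 0.0,"claw": 0.0},
  {"tx": 0.0009,"ty": -0.0029,"tz": 0.0,"rx": 0.0,"ry": 0.0,"rz": 0.0,"claw": 0.0},
  {"tx": 0.0009,"ty": -0.0029,"tz": 0.0,"rx": 0.0,"ry": 0.0,"rz": 0.0,"claw": 0.0},
])

```text
clock: 6.0
eef_pos: [546.0, 45.5, 185.8]
tool_rot: [3.14, 0.003, 1.868]
force: [3.1, -6.8, 3.5]
width: -0.0
```

>>> apply_moves([
  {"tx": 0.0003,"ty": -0.001,"tz": 0.0,"rx": 0.0,"ry": 0.0,"rz": 0.0,"claw": 0.0},
  {"tx": 0.0006,"ty": -0.0019,"tz": 0.0,"rx": 0.0,"ry": 0.0,"rz": 0.0,"claw": 0.0},
  {"tx": 0.0009,"ty": -0.0029,"tz": 0.0,"rx": 0.0,"ry": 0.0,"rz": 0.0,"claw": 0.0},
  {"tx": 0.0009,"ty": -0.0029,"tz": 0.0,"rx": 0.0,"ry": 0.0,"rz": 0.0,"claw": 0.0},
])

```text
clock: 6.4
eef_pos: [546.0, 45.2, 185.5]
tool_rot: [3.141, 0.0, 1.87]
force: [1.9, -4.0, 3.8]
width: -0.3
```

The force drops while the position stays put, so the pin is holding the tailstock. I'll keep easing off.

>>> apply_moves([
  {"tx": 0.0003,"ty": -0.001,"tz": 0.0,"rx": 0.0,"ry": 0.0,"rz": 0.0,"claw": 0.0},
  {"tx": 0.0006,"ty": -0.0019,"tz": 0.0,"rx": 0.0,"ry": 0.0,"rz": 0.0,"claw": 0.0},
  {"tx": 0.0009,"ty": -0.0029,"tz": 0.0,"rx": 0.0,"ry": 0.0,"rz": 0.0,"claw": 0.0},
  {"tx": 0.0012,"ty": -0.0038,"tz": 0.0,"rx": 0.0,"ry": 0.0,"rz": 0.0,"claw": 0.0},
  {"tx": 0.0015,"ty": -0.0048,"tz": 0.0,"rx": 0.0,"ry": 0.0,"rz": 0.0,"claw": 0.0},
  {"tx": 0.0018,"ty": -0.0057,"tz": 0.0,"rx": 0.0,"ry": 0.0,"rz": 0.0,"claw": 0.0},
  {"tx": 0.0018,"ty": -0.0057,"tz": 0.0,"rx": 0.0,"ry": 0.0,"rz": 0.0,"claw": 0.0},
])

```text
clock: 7.1
eef_pos: [547.3, 39.7, 185.3]
tool_rot: [-3.141, -0.0, 1.871]
force: [0.2, -0.5, 0.9]
width: 0.2
```

The contact force is gone. I'll back off 25 mm and go up, then check.

>>> apply_moves([
  {"tx": 0.003,"ty": -0.0095,"tz": 0.0,"rx": 0.0,"ry": 0.0,"rz": 0.0,"claw": 0.0},
  {"tx": 0.0075,"ty": -0.024,"tz": 0.0,"rx": 0.0,"ry": 0.0,"rz": 0.0,"claw": 0.0},
  {"tx": 0.0075,"ty": -0.024,"tz": 0.03,"rx": 0.0,"ry": 0.0,"rz": 0.0,"claw": 0.0},
  {"tx": 0.0075,"ty": -0.024,"tz": 0.07,"rx": 0.0,"ry": 0.0,"rz": 0.0,"claw": 0.0},
  {"tx": 0.0,"ty": -0.06,"tz": 0.09,"rx": 0.0,"ry": 0.0,"rz": 0.0,"claw": 0.0},
  {"tx": -0.01,"ty": -0.1,"tz": 0.09,"rx": 0.0,"ry": 0.0,"rz": 0.0,"claw": 0.0},
  {"tx": -0.02,"ty": -0.14,"tz": 0.09,"rx": 0.0,"ry": 0.0,"rz": 0.0,"claw": 0.0},
  {"tx": -0.03,"ty": -0.18,"tz": 0.09,"rx": 0.0,"ry": 0.0,"rz": 0.0,"claw": 0.0},
  {"tx": -0.03,"ty": -0.18,"tz": 0.09,"rx": 0.0,"ry": 0.0,"rz": 0.0,"claw": 0.0},
  {"tx": -0.03,"ty": -0.18,"tz": 0.09,"rx": 0.0,"ry": 0.0,"rz": 0.0,"claw": 0.0},
])

```text
clock: 8.1
eef_pos: [516.9, -142.7, 275.3]
tool_rot: [-3.141, 0.0, 1.866]
force: [0.5, 1.1, 0.5]
width: 0.3
```

```bash
python3 - <<'E'
from h import *
t=cv2.cvtColor(get_image('top'),cv2.COLOR_RGB2BGR)[180:285,235:385]; s=cv2.cvtColor(get_image('scene'),cv2.COLOR_RGB2BGR)[180:340,270:390]
a=cv2.resize(t,(530,371),interpolation=2); b=cv2.resize(s,(270,360),interpolation=2)
c=np.zeros((371,800,3),np.uint8); c[:,:530]=a; c[:360,530:]=b; cv2.imwrite('pics/c4.png',c); print(read_state()['force'],read_state()['eef_pos'])
v=[556.6,14.8,.302]
for tr in (0,40):
  for x in (32,-32):
    p=proj('top',R.from_euler('z',.302).apply([x,5+tr,220])+[556.6,14.8,0])[0]; print(tr,x,(p-[234.6,179.6])*530/150)
E
```

```text
[0.39559411 0.35943194 0.728666  ] [ 517.64423227 -139.82954171  275.40064271]
0 32 [256.23709447  94.02035256]
0 -32 [283.73290886 176.67522429]
40 32 [203.77493423 111.07455771]
40 -32 [230.92832816 193.94907708]
```

View pics/c4.png

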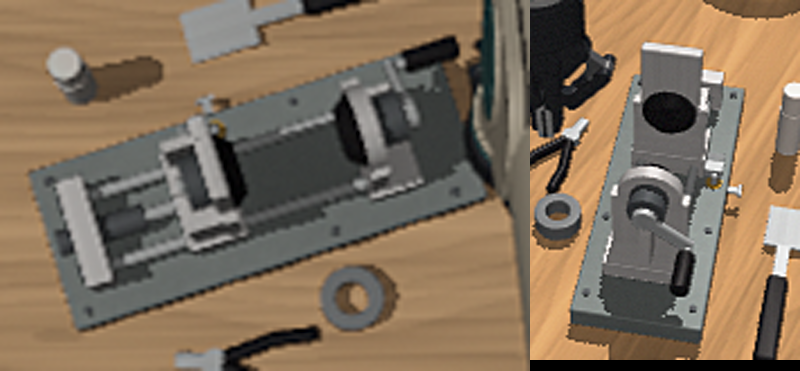

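The plate's front top edge is at about (206,115)–(234,200), which matches the prediction for 40 mm travel. The arm is clear and the neighbouring objects look unmoved, so I'm handing in.

```bash
python3 -c "
from cell import *
print(finish_job(), read_state()['clock'])"
```

```text
the job is handed in; nothing more can be done
the job is handed in; nothing more can be done
```

The tailstock is held open by the stop pin and the job is handed in, at about 8 s on the clock. No verdict was reported.

- **Push:** I pushed the front of the thumb plate with shut fingertips to an estimated 50 mm of travel. The push force was about 12 N at the 46 mm check.
- **Ease back:** I let it back at about 10–20 mm/s. From about 40 mm the contact force fell from about 11 N to zero while the plate stayed put, so the pin had caught it. I then backed off and raised the arm clear.
- **Last checks:** In the last picture the plate's front edge matches the position predicted for 40 mm, within about 2 mm. The hand is well clear with no contact force, and the things near the winder look unmoved. I did not check the reel, spray bottle, tower or callipers in a final picture; the arm only passed at height where it came near them.
- **Disagreement:** The camera fit was up to 2 pixels (about 5 mm) off at the plate in the top view, so I relied on the measured force to judge contact and hold. The travel figures are estimates from tool position and force, as the joint itself cannot be read.

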